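Unstack the heating-block inserts onto their heaters

TASK

The washed aluminium heating-block inserts stand in two stacks on the bench. Take the stacks apart from the top and set every insert gently, upright, onto the heater plate whose recess has its shape (long, square, hexagonal, round, small oblong), so that it sits flat on the recess floor inside the rim. Do not drop or topple any insert, and keep the arm clear of the tall pipette stand behind the work, a little left of centre.

Things in the scene. Friction and masses are not known exactly. Their poses are not given: they have to be found in the camera images.
- long_insert (a point): Heating-block insert of bare aluminium: long rectangular block, 56 (x) x 112 (y) mm in plan, eight wells in its top, about 0.45 kg. 42 mm high, solid, sides upright, loose, top and bottom flat. The point is its centre, 21 mm above its underside; its z axis points up when it stands upright. On the table, at the bottom of one stack.
- square_insert (a point): Heating-block insert of bare aluminium: square block, 60 x 60 mm in plan, nine wells in its top, about 0.3 kg. 42 mm high, solid, sides upright, loose, top and bottom flat. The point is its centre, 21 mm above its underside; its z axis points up when it stands upright. On the table, at the bottom of the other stack.
- hex_insert (a point): Heating-block insert of bare aluminium: hexagonal block, 44 mm across flats (51 mm across corners), seven wells in its top, about 0.16 kg; two of its flats face along its own +x and -x axis. 42 mm high, solid, sides upright, loose, top and bottom flat. The point is its centre, 21 mm above its underside; its z axis points up when it stands upright. Stands on the long or the square insert, always under the oblong one.
- round_insert (a point): Heating-block insert of bare aluminium: round block, 40 mm diameter, one big well in its top, about 0.14 kg. 42 mm high, solid, sides upright, loose, top and bottom flat. The point is its centre, 21 mm above its underside; its z axis points up when it stands upright. Stands on the long or the square insert, whichever the hexagonal one does not stand on.
- oblong_insert (a point): Heating-block insert of bare aluminium: small oblong block with rounded ends, 20 (x) x 38 (y) mm in plan, two wells in its top, about 0.08 kg. 42 mm high, solid, sides upright, loose, top and bottom flat. The point is its centre, 21 mm above its underside; its z axis points up when it stands upright. Stands on top of the hexagonal insert, so it tops the stack of three.
- long_heater (a point): Heater plate for the long insert, fixed to the table: low white housing, 84 (x) x 140 mm, on top a dark recess in a steel rim; recess: long rectangle, 72 (x) x 128 (y) mm inside (8 mm room each side of the insert). The point is the centre of the recess floor, 16 mm above the table; rim 4 mm thick, 5 mm above the floor. z is up; -x (button side) faces the robot.
- square_heater (a point): Heater plate for the square insert, fixed to the table: low white housing, 88 (x) x 88 mm, on top a dark recess in a steel rim; recess: square, 76 x 76 mm inside (8 mm room each side of the insert). The point is the centre of the recess floor, 16 mm above the table; rim 4 mm thick, 5 mm above the floor. z is up; -x (button side) faces the robot.
- hex_heater (a point): Heater plate for the hexagonal insert, fixed to the table: low white housing, 80 (x) x 80 mm, on top a dark recess in a steel rim; recess: hexagon, 60 mm across flats inside, two flats facing along its own +x and -x axis (8 mm room each side of the insert). The point is the centre of the recess floor, 16 mm above the table; rim 4 mm thick, 5 mm above the floor. z is up; -x (button side) faces the robot.
- round_heater (a point): Heater plate for the round insert, fixed to the table: low white housing, 72 (x) x 72 mm, on top a dark recess in a steel rim; recess: circle, 56 mm inside diameter (8 mm room each side of the insert). The point is the centre of the recess floor, 16 mm above the table; rim 4 mm thick, 5 mm above the floor. z is up; -x (button side) faces the robot.
- oblong_heater (a point): Heater plate for the oblong insert, fixed to the table: low white housing, 52 (x) x 70 mm, on top a dark recess in a steel rim; recess: small rectangle, 36 (x) x 54 (y) mm inside (8 mm room each side of the insert). The point is the centre of the recess floor, 16 mm above the table; rim 4 mm thick, 5 mm above the floor. z is up; -x (button side) faces the robot.
Mind the look-alikes: they are no part of the job. Leave any purple or red look-alike of the part that bears hex_insert alone.

How it is judged (in metres and radians):
At the end, for the whole second after the job is handed in: Each of the five inserts stands upright (within 0.06 rad) and at rest on the recess floor of its own heater plate: centre within 12 mm of the recess centre in plan and 18 to 24 mm above the recess floor (horizontal distance between long_insert and long_heater below 0.012 m and z of long_insert in the frame of long_heater between 0.018 and 0.024 m and angle between each of long_insert, square_insert, hex_insert, round_insert, oblong_insert's own z axis and vertical below 0.06 rad and linear speed of each of insert_long, insert_square, insert_hex, insert_round, insert_oblong below 0.02 m/s and horizontal distance between square_insert and square_heater below 0.012 m and z of square_insert in the frame of square_heater between 0.018 and 0.024 m and horizontal distance between hex_insert and hex_heater below 0.012 m and z of hex_insert in the frame of hex_heater between 0.018 and 0.024 m and horizontal distance between round_insert and round_heater below 0.012 m and z of round_insert in the frame of round_heater between 0.018 and 0.024 m and horizontal distance between oblong_insert and oblong_heater below 0.012 m and z of oblong_insert in the frame of oblong_heater between 0.018 and 0.024 m); the robot touches nothing.
It fails at once if an insert is toppled (leans more than 0.6 rad) (angle between any of long_insert, square_insert, hex_insert, round_insert, oblong_insert's own z axis and vertical above 0.6 rad).
It fails at once if an insert is dropped: falls freely from more than about 2 cm (faster than 0.6 m/s with no finger touching it) ((linear speed of insert_long above 0.6 m/s and contact force between insert_long and the fingers below 0.05 N) or (linear speed of insert_square above 0.6 m/s and contact force between insert_square and the fingers below 0.05 N) or (linear speed of insert_hex above 0.6 m/s and contact force between insert_hex and the fingers below 0.05 N) or (linear speed of insert_round above 0.6 m/s and contact force between insert_round and the fingers below 0.05 N) or (linear speed of insert_oblong above 0.6 m/s and contact force between insert_oblong and the fingers below 0.05 N)).
It also fails if it takes over 141 s, if anything falls off the work surface, if the arm or the gripper's body presses on something with over 40 N, if the wrist force passes 120 N, or if a joint passes its speed limit or range.

ROBOT

A 6-joint arm with a two-finger parallel gripper is mounted at the origin on a cart in front of the work surface, level with it; the furniture and walls round the work are solid. World frame = base frame: x ahead of the robot, y to its left, z up, the work surface at z = 0. Lengths are in mm, angles in rad, forces in N, time in s.
With the tool pointing down it reaches from about 250 to 725 mm from the base axis. Payload 4 kg.
Tool frame: the origin (TCP) lies at the very end of the fingers, on their centre line; the grasp point (between the pads) lies 19 mm behind it; y points along the fingers, x is the direction in which the jaws open and shut, and the axes are right-handed (so a half turn about y gives the same grasp; the last joint's range is limited). The gripper opens to 85 mm and grips with 20 to 120 N. Pads are 22 mm wide; open, the fingers measure 114 mm over their backs; the gripper's body (76 mm by 85 mm) begins 54 mm behind the grasp point. The pads swing forward as they close: fully open they stand 13 mm farther back than shut.
Start: joints at [1.332, 0.241, 0.005, 1.335, 0, 1.571], TCP at [118.267, 485.811, 231.306] pointing down, gripper open.
Joint ranges: [-2.72, 2.72], [-1.05, 1.87], [-1.09, 1.28], [-1.99, 2.15], [-1.42, 1.44], [-3.14, 3.14]. Speed limits (rad/s): [2.79, 2.79, 3.14, 3.14, 3.14, 3.14].

INTERFACE

Orientations are given as a 3x3 rotation matrix whose columns are the frame's x, y, z axes.
In Python, from rig import read_state, snapshot, calibration, close_job gives the robot as it stands. The module is installed in compiled form; this text tells all that it offers.
- The arm moves only by the shell command python3 -m inch 'ROWS' [FORCE]. ROWS is JSON, a list of rows, each a list of 7 numbers: the closure, from -1 (fully open) to 1 (shut), then the shift along the tool's x, y, z in m, then the turn, a rotation vector about the tool's x, y, z in degrees. A call has 1 to 12 rows; each row is the pose to reach, as a shift and turn from the pose commanded when the call began, along the tool's axes at that moment; what a row does not reach only later rows make up. A row lasts 1/10 s, in which the tool goes at most 50 mm and 8.59 degrees, less where a joint would pass 70% of its speed; a pose out of reach is approached as far as the arm can. A call with a gripper value outside its range is refused whole. The fingers move at their own pace and stop on an object; FORCE is the grip in N (left out, the last holds). Time passes only in rows, so rows that repeat a pose let the fingers close. It gives the time, the measured TCP pose, the force and the opening at its end, in the units of the state.
- read_state(): the state, without advancing time (a new reading comes with each control period).
- snapshot(name): name is "scene" or "top"; returns (picture, depth): 480x640x3 uint8, red, green, blue; 480x640 float32, mm along the optical axis (not along the pixel's ray), 0 where there is no reading.
- calibration(name): a dict with "mtx" (3x3 intrinsics, pixels), "position" and "rotation" of the camera in the world. Camera axes: x right, y down, z forward; pixel columns grow to the right and rows downward; lengths in mm; the calibration is good to about 2 mm. A picture is of the moment at which its call begins. calibration takes no time and is no camera call.
- close_job(): hands the job in, once; it reports no verdict.
The state is a dict: "clock": time; "q": joint angles; "joint_velocities": joint speeds; "tau": joint torques, N m; "eef_pos": TCP position; "orientation": TCP orientation; "contact_force": force on the tool from outside, world axes, zero at the start; "ft_torque": the same for the moment, N m; "opening": finger opening in mm.
Only numpy, scipy, OpenCV 4.12 (cv2) and the standard library are available. Lean on these libraries where they do the work, as an engineer would, in place of code of your own. Each camera call takes 0.05 s, during which the arm holds its last target. There are 200 camera calls.

## Working session

There is one attempt and no reset: what is moved stays moved. The work goes in short steps, Python scripts to look and compute and a shell command to move; the robot and the scene stay as the last step left them, time stands still between calls to the robot, and variables do not carry over. Pictures are saved under pics/ and viewed, about 12 in all and at most 16, crops included, and the job is handed in when it is done.

```bash
mkdir -p pics; ls; python3 - <<'E'
from rig import *
import cv2,numpy as np
np.set_printoptions(precision=3,suppress=True)
for n in("scene","top"):
    p,d=snapshot(n);np.savez(f"{n}0.npz",p=p,d=d);cv2.imwrite(f"pics/{n}0.png",p[:,:,::-1]);print(n,calibration(n),(d>0).mean())
print(read_state())
E
```

```text
pics
scene {'mtx': array([[525.066,   0.   , 322.011],
       [  0.   , 525.066, 243.93 ],
       [  0.   ,   0.   ,   1.   ]]), 'position': array([ 204.428, -742.764,  837.603]), 'rotation': array([[ 0.913, -0.285,  0.293],
       [-0.409, -0.643,  0.647],
       [ 0.005, -0.711, -0.704]])} 0.9961100260416667
top {'mtx': array([[618.475,   0.   , 318.134],
       [  0.   , 618.475, 251.87 ],
       [  0.   ,   0.   ,   1.   ]]), 'position': array([ 354.785,  -32.074, 1331.104]), 'rotation': array([[-0.018, -0.989,  0.15 ],
       [-1.   ,  0.018, -0.004],
       [ 0.001, -0.15 , -0.989]])} 0.996103515625
{'clock': 0.1, 'q': array([1.332, 0.241, 0.004, 1.335, 0.   , 1.571]), 'joint_velocities': array([ 0.   , -0.002,  0.005, -0.002, -0.001, -0.001]), 'tau': array([  0.   , -37.314,  25.301,   0.011,  -0.   ,  -0.   ]), 'eef_pos': array([118.133, 485.262, 230.517]), 'orientation': array([[ 0.237, -0.   , -0.972],
       [ 0.972, -0.002,  0.237],
       [-0.002, -1.   ,  0.   ]]), 'contact_force': array([ 0.305,  0.115, -0.08 ]), 'ft_torque': array([ 0.023, -0.066, -0.   ]), 'opening': 85.34070031511006}
```

View pics/top0.png

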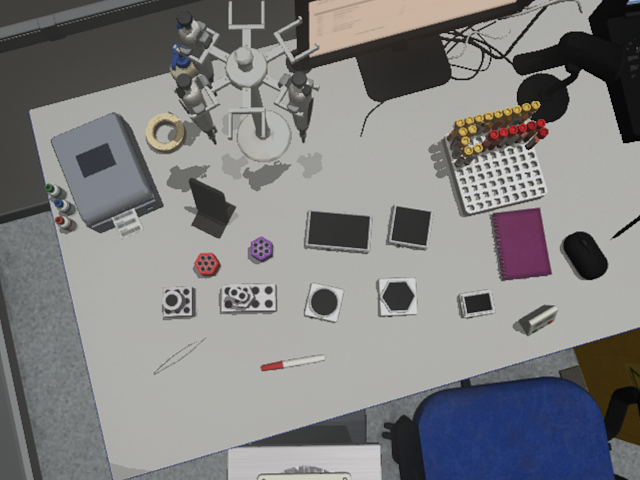

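View pics/scene0.png

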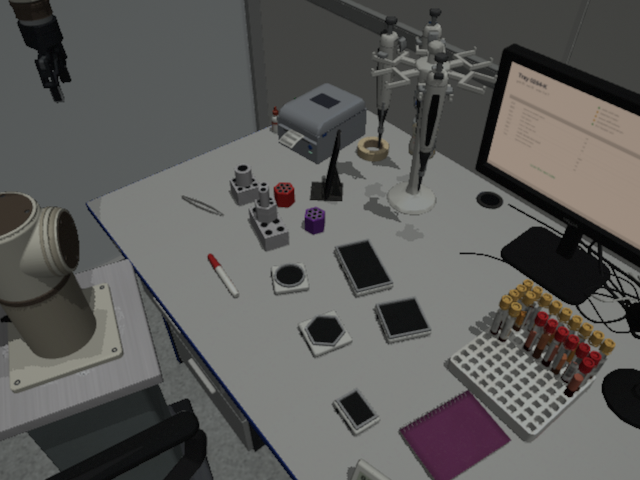

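```bash
cat > h.py <<'E'
from rig import *
import cv2,numpy as np
np.set_printoptions(precision=1,suppress=True)
def cloud(n,p,d):
    c=calibration(n);K=c["mtx"];v,u=np.mgrid[:480,:640]
    r=np.stack([(u-K[0,2])/K[0,0],(v-K[1,2])/K[1,1],np.ones_like(u)],-1)*d[...,None]
    w=r@c["rotation"].T+c["position"];w[d==0]=np.nan
    return w
def look(n,tag):
    p,d=snapshot(n);np.savez(f"{n}{tag}.npz",p=p,d=d);cv2.imwrite(f"pics/{n}{tag}.png",p[:,:,::-1]);return p,cloud(n,p,d)
def load(n,tag):
    f=np.load(f"{n}{tag}.npz");return f["p"],cloud(n,f["p"],f["d"])
def slices(n,w,bands,lim=(200,560,-330,330),amin=40):
    for lo,hi in bands:
        m=((w[...,2]>lo)&(w[...,2]<hi)&(w[...,0]>lim[0])&(w[...,0]<lim[1])&(w[...,1]>lim[2])&(w[...,1]<lim[3])).astype(np.uint8)
        k,l,s,_=cv2.connectedComponentsWithStats(m)
        for i in range(1,k):
            if s[i,4]<amin: continue
            q=w[l==i];r=cv2.minAreaRect(q[:,:2].astype(np.float32))
            print(n,(lo,hi),"px",s[i,:2]+s[i,2:4]//2,s[i,4],"rect c",np.array(r[0]),"size",np.array(r[1]),"ang %.1f"%r[2],"z %.1f"%np.median(q[:,2]))
E
python3 - <<'E'
from h import *
for n in("top","scene"):
    p,w=load(n,"0")
    t=w[(w[...,0]>250)&(w[...,0]<330)&(w[...,1]>-100)&(w[...,1]<50)&(abs(w[...,2])<12)]
    print(n,"table z",np.median(t[:,2]),t[:,2].std(), "in", len(t))
    slices(n,w,[(10,28),(36,50),(76,92),(117,136)])
E
```

```text
top table z 1.204509883580272 2.9308974767497333 in 2506
top (10, 28) px [355 250] 80 rect c [ 557.8 -116.6] size [60.5  7.1] ang 86.3 z 17.6
top (10, 28) px [398 296] 1401 rect c [ 456.7 -204.8] size [80.5 80.3] ang 1.6 z 17.7
top (10, 28) px [324 302] 1139 rect c [446.3 -47.5] size [71.8 74.1] ang 76.2 z 17.6
top (10, 28) px [193 301] 46 rect c [452.2 228.1] size [ 8.3 58.9] ang 83.2 z 19.1
top (10, 28) px [294 362] 421 rect c [322.   19.1] size [ 15.6 133.7] ang 8.8 z 14.9
top (36, 50) px [261 254] 176 rect c [548.4  83.3] size [22.8 42.8] ang 0.6 z 43.9
top (36, 50) px [206 263] 386 rect c [531.1 198.8] size [48.9 43.9] ang 32.2 z 43.5
top (36, 50) px [249 297] 970 rect c [458.5 109.8] size [111.5  56.7] ang 89.8 z 43.5
top (36, 50) px [178 301] 476 rect c [452.6 258. ] size [60.4 61.6] ang 1.4 z 43.4
top (76, 92) px [242 295] 233 rect c [458.8 118.4] size [47.  44.1] ang 82.5 z 85.4
top (76, 92) px [172 300] 319 rect c [451.8 258.9] size [39.  38.4] ang 28.9 z 85.7
top (117, 136) px [239 294] 186 rect c [457.6 120.1] size [37.9 20. ] ang 65.7 z 127.4
scene table z 2.438905093971
[... 627 characters left out ...]
9.8 z 17.1
scene (10, 28) px [326 333] 1530 rect c [ 454.8 -205.8] size [81.9 83.1] ang 2.2 z 18.7
scene (36, 50) px [245 184] 292 rect c [451.  257.4] size [61.2 64.6] ang 0.5 z 44.5
scene (36, 50) px [284 189] 240 rect c [529.5 199. ] size [49.1 45.4] ang 85.4 z 44.4
scene (36, 50) px [269 223] 592 rect c [456.8 109.6] size [ 56.5 116.8] ang 0.2 z 44.4
scene (36, 50) px [312 216] 141 rect c [547.9  83.2] size [23.4 46.2] ang 0.7 z 44.5
scene (76, 92) px [243 170] 188 rect c [450.9 259.6] size [42.4 38.4] ang 70.8 z 86.1
scene (76, 92) px [266 204] 208 rect c [456.8 116.4] size [43.2 45.2] ang 77.6 z 86.0
scene (117, 136) px [264 189] 133 rect c [457. 121.] size [41.  19.7] ang 66.9 z 128.1
```

```bash
python3 - <<'E'
from h import *
for n in("top","scene"):
    p,w=load(n,"0")
    slices(n,w,[(10,28)],lim=(400,660,-400,60),amin=200)
    g=p.max(2)
    m=((g<60)&(abs(w[...,2]-17)<6)&(w[...,0]>380)&(w[...,0]<640)&(w[...,1]>-400)&(w[...,1]<60)).astype(np.uint8)
    k,l,s,_=cv2.connectedComponentsWithStats(m)
    for i in range(1,k):
        if s[i,4]<120: continue
        q=w[l==i];r=cv2.minAreaRect(q[:,:2].astype(np.float32));print("  dark",s[i,4],np.array(r[0]),np.array(r[1]),"%.1f"%r[2],"z %.1f"%np.median(q[:,2]))
    q=w[(w[...,2]>78)&(w[...,2]<92)&(abs(w[...,0]-458)<40)&(abs(w[...,1]-118)<40)][:,:2]
    for a in range(0,60,5):
        W=[np.ptp(q@[np.cos(t),np.sin(t)]) for t in np.radians([a,a+60,a+120])]
        print(a,"%.1f"%max(W),np.array(W),end=";")
    print()
m=np.vstack([cv2.resize(load(n,"0")[0][v-35:v+35,u-40:u+40,::-1],None,fx=7,fy=7,interpolation=2)[:290] for n,u,v in(("top",242,295),("scene",266,210))])
cv2.imwrite("pics/c1.png",m)
E
```

```text
top (10, 28) px [411 226] 1626 rect c [ 606.1 -238.2] size [88.7 89.1] ang 79.4 z 18.2
top (10, 28) px [339 231] 2465 rect c [600.6 -82.4] size [140.1  86.2] ang 83.4 z 18.1
top (10, 28) px [398 296] 1401 rect c [ 456.7 -204.8] size [80.5 80.3] ang 1.6 z 17.7
top (10, 28) px [324 302] 1139 rect c [446.3 -47.5] size [71.8 74.1] ang 76.2 z 17.6
top (10, 28) px [475 303] 731 rect c [ 437.7 -370.4] size [53.8 65.6] ang 7.9 z 17.8
  dark 1025 [ 607.8 -238.2] [73.9 74.5] 79.3 z 17.6
  dark 1776 [601.7 -81.8] [125.8  70.8] 84.0 z 17.6
  dark 608 [ 456.1 -205.3] [64. 56.] 89.0 z 17.2
  dark 480 [446.3 -47.7] [51.  51.2] 88.9 z 17.3
  dark 366 [ 438.5 -373.7] [33.6 51.4] 7.4 z 17.2
0 46.3 [44.8 45.2 46.3];5 47.8 [45.9 46.6 47.8];10 48.9 [47.1 47.7 48.9];15 49.6 [47.9 48.4 49.6];20 50.0 [48.4 48.7 50. ];25 50.0 [48.4 48.7 50. ];30 49.7 [48.2 48.5 49.7];35 48.9 [47.7 48.  48.9];40 47.8 [47.  47.2 47.8];45 46.3 [46.2 46.1 46.3];50 45.0 [45.  44.9 44.6];55 44.4 [44.4 44.4 44.3];
scene (10, 28) px [364 267] 2080 rect c [599.4 -82.5] size [142.3  85.6] ang 83.2 z 18.9
scene (10, 28) px [290 277] 95
[... 172 characters left out ...]
 1530 rect c [ 454.8 -205.8] size [81.9 83.1] ang 2.2 z 18.7
scene (10, 28) px [357 408] 1038 rect c [ 437.  -371.2] size [55.3 62.7] ang 6.3 z 18.8
  dark 1393 [601.6 -77.9] [127.4  72.5] 84.2 z 18.7
  dark 385 [447.6 -42.4] [53.3 52.4] 67.7 z 18.7
  dark 1078 [ 607.2 -235.6] [76.1 75.3] 80.1 z 18.6
  dark 652 [ 455.9 -202.8] [59.6 65.3] 1.4 z 18.8
  dark 586 [ 438.5 -370.9] [36.6 52.9] 7.9 z 18.3
0 48.2 [46.3 46.3 48.2];5 48.6 [47.5 45.5 48.6];10 48.9 [48.3 44.7 48.9];15 49.4 [48.8 43.8 49.4];20 49.6 [49.  43.9 49.6];25 49.4 [49.1 45.3 49.4];30 48.9 [48.9 46.2 48.8];35 48.7 [48.7 46.9 47.8];40 48.2 [48.2 47.4 46.8];45 48.1 [47.7 48.1 45.7];50 48.5 [47.5 48.5 44.7];55 48.6 [47.  48.6 45.2];
```

View pics/c1.png

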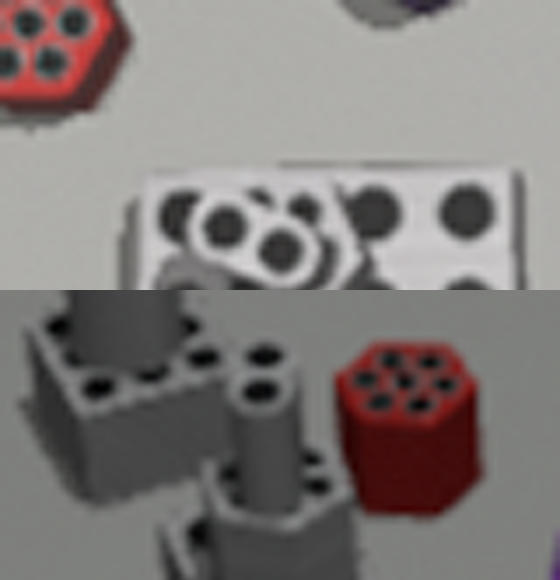

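```bash
cat >> h.py <<'E'
def go(*wps):
    """each wp: x,y,z, jaw yaw deg (mod 180) -> tool-axis shift (mm) and turn about tool y (deg)"""
    s=read_state();R=s["orientation"];P=s["eef_pos"]
    y0=np.degrees(np.arctan2(R[1,0],R[0,0]));print("t %.1f"%s["clock"],"P",P,"yaw %.1f"%y0,"tilt",np.degrees(R[2,[0,2]]),"open %.1f"%s["opening"],"F",s["contact_force"],"q6 %.2f"%s["q"][5])
    for x,y,z,a in wps:
        d=(a-y0+90)%180-90
        print((x,y,z,a),"shift mm",R.T@(np.array([x,y,z])-P),"turn y %.1f"%-d)
E
python3 - <<'E'
from h import *
for n in("top","scene"):
    p,w=load(n,"0")
    for lo,hi in((60,150),(150,300),(300,450),(450,700)):
        q=w[(w[...,2]>lo)&(w[...,2]<hi)&(w[...,0]>560)&(w[...,0]<900)&(w[...,1]>-150)&(w[...,1]<300)]
        if len(q): print(n,lo,hi,len(q),np.percentile(q,1,0),np.percentile(q,99,0))
go((457,120.5,230,-23.7),(457,120.5,97,-23.7))
E
```

```text
top 60 150 712 [630.7 -10.4  61.3] [869.2 298.9 149.2]
top 150 300 1278 [646.  -25.8 152. ] [871.9 207.9 298.2]
top 300 450 7704 [709.4 -32.4 319.3] [896.2 187.5 423.1]
scene 60 150 594 [629.  -12.8  60.5] [866.3 298.9 149.2]
scene 150 300 1773 [647.9 -27.3 152.6] [865.9 193.7 298.4]
scene 300 450 5176 [700.2 -36.8 303. ] [895.5 181.6 422.5]
t 0.1 P [118.1 485.3 230.5] yaw 76.3 tilt [-0.1  0. ] open 85.3 F [ 0.3  0.1 -0.1] q6 1.57
(457, 120.5, 230, -23.7) shift mm [-274.3    1.  -415.5] turn y -80.0
(457, 120.5, 97, -23.7) shift mm [-274.   134.  -415.5] turn y -80.0
```

```bash
python3 -m inch '[[-1,-0.045,0,-0.07,0,17,0],[-1,-0.09,0,-0.14,0,34,0],[-1,-0.14,0,-0.21,0,50,0],[-1,-0.18,0,-0.28,0,67,0],[-1,-0.23,0,-0.35,0,83,0],[-1,-0.274,0,-0.4155,0,100,0],[-1,-0.274,0,-0.4155,0,100,0],[-1,-0.274,0,-0.4155,0,100,0],[-1,-0.274,0,-0.4155,0,100,0],[-1,-0.274,0,-0.4155,0,100,0],[-1,-0.274,0,-0.4155,0,100,0],[-1,-0.274,0,-0.4155,0,100,0]]' 30; python3 -c "
from h import *
go((457,120.5,150,-23.7),(457,120.5,97,-23.7))"
```

```text
clock: 1.3
eef_pos: [457.8, 119.5, 230.5]
orientation: [[0.912, -0.002, 0.41], [-0.41, -0.0, 0.912], [-0.001, -1.0, -0.001]]
contact_force: [-0.3, 0.9, 0.4]
opening: 85.3
t 1.3 P [457.8 119.5 230.5] yaw -24.2 tilt [-0.1 -0.1] open 85.3 F [-0.3  0.9  0.4] q6 2.25
(457, 120.5, 150, -23.7) shift mm [-1.  80.5  0.7] turn y -0.5
(457, 120.5, 97, -23.7) shift mm [ -1.  133.5   0.7] turn y -0.5
```

```bash
python3 -m inch '[[-1,-0.001,0.03,0,0,0,0],[-1,-0.001,0.06,0,0,0,0],[-1,-0.001,0.09,0,0,0,0],[-1,-0.001,0.11,0,0,0,0],[-1,-0.001,0.125,0,0,0,0],[-1,-0.001,0.133,0,0,0,0],[-1,-0.001,0.133,0,0,0,0],[-1,-0.001,0.133,0,0,0,0]]' 25; python3 -m inch '[[0,0,0,0,0,0,0],[0.2,0,0,0,0,0,0],[0.4,0,0,0,0,0,0],[0.6,0,0,0,0,0,0],[1,0,0,0,0,0,0],[1,0,0,0,0,0,0],[1,0,0,0,0,0,0],[1,0,0,0,0,0,0],[1,0,0,0,0,0,0],[1,0,0,0,0,0,0]]' 25
```

```text
clock: 2.1
eef_pos: [456.6, 121.8, 98.7]
orientation: [[0.916, 0.0, 0.402], [-0.402, 0.0, 0.916], [0.0, -1.0, 0.0]]
contact_force: [-0.7, 0.1, -0.6]
opening: 85.4
clock: 3.1
eef_pos: [456.6, 121.7, 98.6]
orientation: [[0.916, 0.001, 0.402], [-0.402, 0.0, 0.916], [0.001, -1.0, 0.0]]
contact_force: [0.7, -0.6, 3.8]
opening: 19.4
```

```bash
python3 -m inch '[[1,0,-0.01,0,0,0,0],[1,0,-0.03,0,0,0,0],[1,0,-0.05,0,0,0,0],[1,0,-0.075,0,0,0,0],[1,0,-0.09,0,0,0,0],[1,0,-0.09,0,0,0,0]]' 25; python3 - <<'E'
from h import *
s=read_state();go((437.7,-371.5,188,7.5),(437.7,-371.5,31,7.5))
for n in("top","scene"):
    p,w=look(n,"1");slices(n,w,[(76,92)],lim=(400,520,60,180))
    q=w[(w[...,2]>78)&(w[...,2]<92)&(abs(w[...,0]-458)<40)&(abs(w[...,1]-118)<40)][:,:2]
    W={a:[np.ptp(q@[np.cos(t),np.sin(t)]) for t in np.radians([a,a+60,a+120])] for a in range(-30,30,2)}
    print({a:round(sum(v),1) for a,v in W.items()})
E
```

```text
clock: 3.7
eef_pos: [457.4, 122.1, 190.6]
orientation: [[0.916, 0.004, 0.402], [-0.402, 0.001, 0.916], [0.003, -1.0, 0.003]]
contact_force: [0.5, -0.4, -0.6]
opening: 19.6
t 3.7 P [457.4 122.1 190.6] yaw -23.7 tilt [0.2 0.2] open 19.6 F [ 0.5 -0.4 -0.6] q6 2.24
(437.7, -371.5, 188, 7.5) shift mm [ 180.2    1.9 -460. ] turn y -31.2
(437.7, -371.5, 31, 7.5) shift mm [ 179.7  158.9 -460.4] turn y -31.2
top (76, 92) px [246 296] 193 rect c [455.5 108.2] size [23.8 44.9] ang 63.8 z 85.5
{-30: np.float64(110.0), -28: np.float64(109.8), -26: np.float64(109.6), -24: np.float64(109.3), -22: np.float64(108.9), -20: np.float64(108.3), -18: np.float64(107.6), -16: np.float64(106.9), -14: np.float64(106.1), -12: np.float64(105.4), -10: np.float64(104.6), -8: np.float64(103.7), -6: np.float64(103.9), -4: np.float64(104.2), -2: np.float64(104.4), 0: np.float64(104.5), 2: np.float64(104.6), 4: np.float64(105.0), 6: np.float64(106.1), 8: np.float64(107.2), 10: np.float64(108.0), 12: np.float64(108.8), 14: np.float64(109.4), 16: np.float64(109.9), 18: np.float64(110.3), 20: np.float64(110.5), 22: np.f
[... 166 characters left out ...]
6.2
{-30: np.float64(151.3), -28: np.float64(150.9), -26: np.float64(150.5), -24: np.float64(149.9), -22: np.float64(149.3), -20: np.float64(148.6), -18: np.float64(147.7), -16: np.float64(146.6), -14: np.float64(145.3), -12: np.float64(143.9), -10: np.float64(142.9), -8: np.float64(142.2), -6: np.float64(141.9), -4: np.float64(142.4), -2: np.float64(143.0), 0: np.float64(143.9), 2: np.float64(145.1), 4: np.float64(146.0), 6: np.float64(146.8), 8: np.float64(147.5), 10: np.float64(148.3), 12: np.float64(149.0), 14: np.float64(149.7), 16: np.float64(150.3), 18: np.float64(150.9), 20: np.float64(151.3), 22: np.float64(151.6), 24: np.float64(151.8), 26: np.float64(151.7), 28: np.float64(151.5)}
```

```bash
python3 -m inch '[[1,0.008,0,-0.02,0,-2,0],[1,0.024,0,-0.06,0,-5,0],[1,0.04,0,-0.1,0,-8,0],[1,0.057,0,-0.145,0,-11,0],[1,0.074,0,-0.19,0,-14,0],[1,0.094,0,-0.24,0,-17,0],[1,0.113,0,-0.29,0,-20,0],[1,0.133,0,-0.34,0,-23,0],[1,0.152,0,-0.39,0,-26,0],[1,0.168,0,-0.43,0,-29,0],[1,0.18,0,-0.46,0,-31.2,0],[1,0.18,0,-0.46,0,-31.2,0]]' 25; python3 - <<'E'
from h import *
go((437.7,-371.5,60,7.5),(437.7,-371.5,31,7.5))
p,w=look("top","2");slices("top",w,[(76,92)],lim=(400,520,60,180))
p,w=look("scene","2");slices("scene",w,[(76,92)],lim=(400,520,60,180))
E
```

```text
clock: 5.0
eef_pos: [434.7, -376.2, 185.7]
orientation: [[0.992, -0.002, -0.125], [0.125, 0.0, 0.992], [-0.002, -1.0, 0.001]]
contact_force: [-0.1, 0.6, -0.4]
opening: 19.3
t 5.0 P [ 434.7 -376.2  185.7] yaw 7.2 tilt [-0.1  0. ] open 19.3 F [-0.1  0.6 -0.4] q6 0.73
(437.7, -371.5, 60, 7.5) shift mm [  3.8 125.7   4.2] turn y -0.3
(437.7, -371.5, 31, 7.5) shift mm [  3.9 154.7   4.2] turn y -0.3
top (76, 92) px [241 295] 424 rect c [458.6 119.3] size [49.1 44.2] ang 23.9 z 85.2
scene (76, 92) px [266 204] 296 rect c [457.9 120.2] size [45.7 51.4] ang 44.8 z 86.3
```

```bash
python3 -m inch '[[1,0.002,0.02,0.002,0,0,0],[1,0.004,0.05,0.004,0,0,0],[1,0.004,0.08,0.004,0,0,0],[1,0.004,0.11,0.004,0,0,0],[1,0.004,0.13,0.004,0,0,0],[1,0.004,0.135,0.004,0,0,0],[1,0.004,0.135,0.004,0,0,0],[1,0.004,0.135,0.004,0,0,0]]' 25; python3 - <<'E'
from h import *
go((437.7,-371.5,31,7.5))
E
```

```text
clock: 5.9
eef_pos: [440.6, -367.2, 54.4]
orientation: [[0.991, 0.001, -0.132], [0.132, -0.001, 0.991], [0.001, -1.0, -0.001]]
contact_force: [0.0, -0.2, -0.5]
opening: 19.6
t 5.9 P [ 440.6 -367.2   54.4] yaw 7.6 tilt [ 0.1 -0.1] open 19.6 F [ 0.  -0.2 -0.5] q6 0.74
(437.7, -371.5, 31, 7.5) shift mm [-3.5 23.4 -3.9] turn y 0.1
```

```bash
python3 -m inch '[[1,-0.0035,0.005,-0.004,0,0,0],[1,-0.0035,0.01,-0.004,0,0,0],[1,-0.0035,0.015,-0.004,0,0,0],[1,-0.0035,0.019,-0.004,0,0,0],[1,-0.0035,0.021,-0.004,0,0,0],[1,-0.0035,0.0225,-0.004,0,0,0],[1,-0.0035,0.0225,-0.004,0,0,0],[1,-0.0035,0.0225,-0.004,0,0,0],[1,-0.0035,0.0225,-0.004,0,0,0]]' 25
```

```text
clock: 6.8
eef_pos: [436.9, -371.8, 30.8]
orientation: [[0.991, 0.0, -0.131], [0.131, -0.0, 0.991], [0.0, -1.0, -0.0]]
contact_force: [0.3, 0.5, -1.1]
opening: 19.4
```

```bash
python3 -m inch '[[1,0,0.001,0,0,0,0],[1,0,0.001,0,0,0,0],[0.5,0,0.001,0,0,0,0],[0.3,0,0.001,0,0,0,0],[0,0,0.001,0,0,0,0],[0,0,0.001,0,0,0,0],[0,0,0.001,0,0,0,0],[-0.5,0,-0.03,0,0,0,0],[-0.5,0,-0.07,0,0,0,0],[-1,0,-0.11,0,0,0,0],[-1,0,-0.16,0,0,0,0],[-1,0,-0.16,0,0,0,0]]' 25
python3 - <<'E'
from h import *
# next: hex at (458.2,119.7), flats yaw -6
go((458.2,119.7,191,-6),(437.7,-371.5,191,7.5))
for n in("top","scene"):
    p,w=look(n,"3");slices(n,w,[(45,66)],lim=(400,480,-410,-330),amin=15)
E
```

```text
clock: 8.0
eef_pos: [440.3, -374.7, 199.0]
orientation: [[0.991, 0.011, -0.131], [0.131, -0.01, 0.991], [0.01, -1.0, -0.011]]
contact_force: [1.0, -0.5, -0.4]
opening: 85.5
t 8.0 P [ 440.3 -374.7  199. ] yaw 7.5 tilt [ 0.6 -0.6] open 85.5 F [ 1.  -0.5 -0.4] q6 0.73
(458.2, 119.7, 191, -6) shift mm [ 82.4   3.4 487.9] turn y 13.5
(437.7, -371.5, 191, 7.5) shift mm [-2.2  7.9  3.6] turn y 0.0
top (45, 66) px [482 302] 177 rect c [ 438.2 -372. ] size [20.  38.2] ang 8.4 z 59.1
scene (45, 66) px [357 398] 316 rect c [ 437.9 -372.3] size [21.  38.5] ang 7.0 z 59.4
```

```bash
python3 -m inch '[[-1,0.007,0,0.04,0,1,0],[-1,0.015,0,0.085,0,2,0],[-1,0.023,0,0.13,0,4,0],[-1,0.032,0,0.18,0,5,0],[-1,0.041,0,0.23,0,6,0],[-1,0.049,0,0.28,0,8,0],[-1,0.058,0,0.33,0,9,0],[-1,0.067,0,0.38,0,11,0],[-1,0.076,0,0.43,0,12,0],[-1,0.0835,0,0.47,0,13,0],[-1,0.0855,0,0.484,0,13.5,0],[-1,0.0855,0,0.484,0,13.5,0]]' 30;python3 -m inch '[[-1,0,0.02,0,0,0,0],[-1,0,0.05,0,0,0,0],[-1,0,0.075,0,0,0,0],[-1,0,0.09,0,0,0,0],[-1,0,0.09,0,0,0,0],[-1,0,0.09,0,0,0,0],[-1,0,0.09,0,0,0,0]]';  python3 -c "
from h import *
go((458.2,119.7,48,-6))"
```

```text
clock: 9.3
eef_pos: [456.8, 121.2, 188.7]
orientation: [[0.995, -0.004, 0.1], [-0.1, -0.001, 0.995], [-0.004, -1.0, -0.001]]
contact_force: [-0.5, -0.2, -0.6]
opening: 85.7
clock: 10.0
eef_pos: [458.9, 118.9, 101.5]
orientation: [[0.994, 0.001, 0.105], [-0.105, 0.0, 0.994], [0.001, -1.0, 0.0]]
contact_force: [-0.1, -0.1, -0.1]
opening: 85.6
t 10.0 P [458.9 118.9 101.5] yaw -6.0 tilt [0.1 0. ] open 85.6 F [-0.1 -0.1 -0.1] q6 1.93
(458.2, 119.7, 48, -6) shift mm [-0.8 53.5  0.7] turn y -0.0
```

```bash
python3 -m inch '[[-1,-0.001,0.02,0.001,0,0,0],[-1,-0.001,0.04,0.001,0,0,0],[-1,-0.001,0.05,0.001,0,0,0],[-1,-0.001,0.0535,0.001,0,0,0],[-1,-0.001,0.0535,0.001,0,0,0],[-0.5,-0.001,0.0535,0.001,0,0,0],[-0.2,-0.001,0.0535,0.001,0,0,0],[0,-0.001,0.0535,0.001,0,0,0],[0.3,-0.001,0.0535,0.001,0,0,0],[1,-0.001,0.0535,0.001,0,0,0],[1,-0.001,0.0535,0.001,0,0,0],[1,-0.001,0.0535,0.001,0,0,0]]' 30; python3 -m inch '[[1,0,0,0,0,0,0],[1,0,0,0,0,0,0],[1,0,0,0,0,0,0]]';  python3 -c "
from h import *
go((455.8,-205,128,1.6),(455.8,-205,22,1.6))"
```

```text
clock: 11.2
eef_pos: [458.0, 120.5, 48.1]
orientation: [[0.995, 0.002, 0.104], [-0.104, 0.0, 0.995], [0.001, -1.0, 0.001]]
contact_force: [-1.4, -0.5, 6.4]
opening: 44.0
clock: 11.5
eef_pos: [458.0, 120.5, 48.1]
orientation: [[0.995, 0.002, 0.104], [-0.104, 0.001, 0.995], [0.002, -1.0, 0.001]]
contact_force: [0.2, -0.0, 5.5]
opening: 44.4
t 11.5 P [458.  120.5  48.1] yaw -6.0 tilt [0.1 0. ] open 44.4 F [ 0.2 -0.   5.5] q6 1.93
(455.8, -205, 128, 1.6) shift mm [  31.8  -80.1 -323.9] turn y -7.6
(455.8, -205, 22, 1.6) shift mm [  31.7   25.9 -324. ] turn y -7.6
```

```bash
python3 -m inch '[[1,0,-0.01,0,0,0,0],[1,0,-0.03,0,0,0,0],[1,0,-0.055,0,0,0,0],[1,0.001,-0.075,-0.01,0,0,0],[1,0.004,-0.08,-0.04,0,-1,0],[1,0.008,-0.08,-0.08,0,-2,0],[1,0.012,-0.08,-0.125,0,-3,0],[1,0.017,-0.08,-0.17,0,-4,0],[1,0.021,-0.08,-0.215,0,-5,0],[1,0.025,-0.08,-0.26,0,-6,0],[1,0.029,-0.08,-0.3,0,-7,0],[1,0.0315,-0.08,-0.32,0,-7.6,0]]' 30; python3 -m inch '[[1,0,0.01,-0.004,0,0,0],[1,0,0.03,-0.004,0,0,0],[1,0,0.055,-0.004,0,0,0],[1,0,0.075,-0.004,0,0,0],[1,0,0.085,-0.004,0,0,0],[1,0,0.085,-0.004,0,0,0],[1,0,0.085,-0.004,0,0,0],[1,0,0.085,-0.004,0,0,0]]';  python3 -c "
from h import *
go((455.8,-204.5,22.3,1.6))"
```

```text
clock: 12.7
eef_pos: [454.7, -204.3, 127.4]
orientation: [[1.0, -0.0, -0.025], [0.025, -0.001, 1.0], [-0.0, -1.0, -0.001]]
contact_force: [0.4, 0.6, -1.8]
opening: 44.0
clock: 13.5
eef_pos: [456.5, -205.3, 43.4]
orientation: [[1.0, 0.002, -0.029], [0.029, -0.001, 1.0], [0.002, -1.0, -0.001]]
contact_force: [-0.4, -0.3, -2.1]
opening: 43.8
t 13.5 P [ 456.5 -205.3   43.4] yaw 1.6 tilt [ 0.1 -0.1] open 43.8 F [-0.4 -0.3 -2.1] q6 1.12
(455.8, -204.5, 22.3, 1.6) shift mm [-0.7 21.1  0.9] turn y 0.0
```

```bash
python3 -m inch '[[1,-0.001,0.006,0.001,0,0,0],[1,-0.001,0.012,0.001,0,0,0],[1,-0.001,0.017,0.001,0,0,0],[1,-0.001,0.02,0.001,0,0,0],[1,-0.001,0.0215,0.001,0,0,0],[1,-0.001,0.0215,0.001,0,0,0],[1,-0.001,0.022,0.001,0,0,0],[1,-0.001,0.022,0.001,0,0,0]]' 30; python3 -m inch '[[0,0,0,0,0,0,0],[-0.2,0,0,0,0,0,0],[-0.4,0,0,0,0,0,0],[-0.6,0,0,0,0,0,0],[-0.8,0,0,0,0,0,0],[-1,0,0,0,0,0,0],[-1,0,-0.02,0,0,0,0],[-1,0,-0.05,0,0,0,0],[-1,0,-0.09,0,0,0,0],[-1,0,-0.13,0,0,0,0],[-1,0,-0.13,0,0,0,0],[-1,0,-0.13,0,0,0,0]]';  python3 - <<'E'
from h import *
go((451.8,258.8,150,0),(455.8,-205,150,1.6))
for n in("top","scene"):
    p,w=look(n,"4");slices(n,w,[(45,66)],lim=(400,520,-250,-160),amin=15);slices(n,w,[(36,50)],lim=(400,500,30,180),amin=15)
E
```

```text
clock: 14.3
eef_pos: [454.0, -204.1, 22.1]
orientation: [[1.0, -0.0, -0.028], [0.028, 0.0, 1.0], [-0.0, -1.0, 0.0]]
contact_force: [-6.3, 2.1, 15.5]
opening: 43.8
clock: 15.5
eef_pos: [455.2, -204.6, 151.3]
orientation: [[1.0, 0.003, -0.028], [0.028, -0.001, 1.0], [0.003, -1.0, -0.001]]
contact_force: [-0.7, 0.8, 0.1]
opening: 85.2
t 15.5 P [ 455.2 -204.6  151.3] yaw 1.6 tilt [ 0.1 -0.1] open 85.2 F [-0.7  0.8  0.1] q6 1.12
(451.8, 258.8, 150, 0) shift mm [  9.6   0.7 463.3] turn y 1.6
(455.8, -205, 150, 1.6) shift mm [ 0.6  1.3 -0.4] turn y 0.0
top (45, 66) px [394 295] 161 rect c [ 454.5 -191.4] size [41.9 21.4] ang 18.0 z 59.1
top (36, 50) px [249 297] 1444 rect c [458.  109.8] size [ 56.2 111.7] ang 0.6 z 43.5
scene (45, 66) px [325 320] 534 rect c [ 454.7 -204.4] size [44.7 50.4] ang 0.5 z 59.6
scene (36, 50) px [269 221] 917 rect c [457.  109.4] size [ 57.4 116.1] ang 0.8 z 44.6
```

```bash
python3 -m inch '[[-1,0.001,0,0.04,0,0,0],[-1,0.002,0,0.085,0,0,0],[-1,0.003,0,0.13,0,0,0],[-1,0.004,0,0.175,0,0,0],[-1,0.005,0,0.22,0,1,0],[-1,0.006,0,0.265,0,1,0],[-1,0.007,0,0.31,0,1,0],[-1,0.008,0,0.355,0,1,0],[-1,0.009,0,0.4,0,1,0],[-1,0.01,0,0.44,0,1.6,0],[-1,0.01,0,0.463,0,1.6,0],[-1,0.01,0,0.463,0,1.6,0]]' 30;python3 -m inch '[[-1,0,0.015,0,0,0,0],[-1,0,0.035,0,0,0,0],[-1,0,0.05,0,0,0,0],[-1,0,0.05,0,0,0,0],[-1,0,0.05,0,0,0,0],[-1,0,0.05,0,0,0,0]]';  python3 -c "
from h import *
go((451.5,259,48,0))"
```

```text
clock: 16.8
eef_pos: [450.1, 261.3, 148.1]
orientation: [[1.0, -0.003, -0.005], [0.005, -0.001, 1.0], [-0.003, -1.0, -0.001]]
contact_force: [-0.1, -1.2, 0.5]
opening: 85.7
clock: 17.4
eef_pos: [451.8, 258.6, 100.8]
orientation: [[1.0, 0.001, 0.0], [-0.0, 0.0, 1.0], [0.001, -1.0, 0.0]]
contact_force: [0.1, 0.4, 0.8]
opening: 85.2
t 17.4 P [451.8 258.6 100.8] yaw -0.0 tilt [0. 0.] open 85.2 F [0.1 0.4 0.8] q6 2.09
(451.5, 259, 48, 0) shift mm [-0.3 52.8  0.4] turn y -0.0
```

```bash
python3 -m inch '[[-1,0,0.02,0,0,0,0],[-1,0,0.04,0,0,0,0],[-1,0,0.05,0,0,0,0],[-1,0,0.053,0,0,0,0],[-1,0,0.053,0,0,0,0],[-0.5,0,0.053,0,0,0,0],[-0.2,0,0.053,0,0,0,0],[0,0,0.053,0,0,0,0],[0.3,0,0.053,0,0,0,0],[1,0,0.053,0,0,0,0],[1,0,0.053,0,0,0,0],[1,0,0.053,0,0,0,0]]' 30; python3 -m inch '[[1,0,0,0,0,0,0],[1,0,0,0,0,0,0],[1,0,0,0,0,0,0]]';  python3 -c "
from h import *
go((446,-47.8,128,0),(446,-47.8,22,0))"
```

```text
clock: 18.6
eef_pos: [451.7, 259.2, 48.1]
orientation: [[1.0, 0.001, -0.0], [0.0, 0.001, 1.0], [0.001, -1.0, 0.001]]
contact_force: [-1.1, 1.0, 5.8]
opening: 39.3
clock: 18.9
eef_pos: [451.7, 259.2, 48.0]
orientation: [[1.0, 0.001, -0.0], [0.0, 0.001, 1.0], [0.001, -1.0, 0.001]]
contact_force: [-1.7, -0.4, 6.1]
opening: 39.5
t 18.9 P [451.7 259.2  48. ] yaw 0.0 tilt [0.1 0. ] open 39.5 F [-1.7 -0.4  6.1] q6 2.09
(446, -47.8, 128, 0) shift mm [  -5.7  -80.2 -306.9] turn y 0.0
(446, -47.8, 22, 0) shift mm [  -5.8   25.8 -307. ] turn y 0.0
```

```bash
python3 -m inch '[[1,0,-0.01,0,0,0,0],[1,0,-0.03,0,0,0,0],[1,0,-0.055,0,0,0,0],[1,0,-0.075,-0.01,0,0,0],[1,-0.001,-0.08,-0.04,0,0,0],[1,-0.002,-0.08,-0.08,0,0,0],[1,-0.003,-0.08,-0.125,0,0,0],[1,-0.004,-0.08,-0.17,0,0,0],[1,-0.005,-0.08,-0.215,0,0,0],[1,-0.006,-0.08,-0.26,0,0,0],[1,-0.006,-0.08,-0.29,0,0,0],[1,-0.006,-0.08,-0.305,0,0,0]]' 30; python3 -m inch '[[1,0,0.01,-0.002,0,0,0],[1,0,0.03,-0.002,0,0,0],[1,0,0.055,-0.002,0,0,0],[1,0,0.075,-0.002,0,0,0],[1,0,0.085,-0.002,0,0,0],[1,0,0.085,-0.002,0,0,0],[1,0,0.085,-0.002,0,0,0],[1,0,0.085,-0.002,0,0,0]]';  python3 -c "
from h import *
go((446,-47.8,22.1,0))"
```

```text
clock: 20.1
eef_pos: [444.9, -48.8, 127.5]
orientation: [[1.0, -0.0, 0.003], [-0.003, -0.001, 1.0], [-0.0, -1.0, -0.001]]
contact_force: [-0.4, 0.6, -1.4]
opening: 39.6
clock: 20.9
eef_pos: [446.5, -48.0, 43.3]
orientation: [[1.0, 0.002, -0.001], [0.001, -0.0, 1.0], [0.002, -1.0, -0.0]]
contact_force: [-0.7, -0.5, -1.1]
opening: 39.4
t 20.9 P [446.5 -48.   43.3] yaw 0.0 tilt [ 0.1 -0. ] open 39.4 F [-0.7 -0.5 -1.1] q6 1.46
(446, -47.8, 22.1, 0) shift mm [-0.5 21.2  0.2] turn y 0.0
```

```bash
python3 -m inch '[[1,0,0.006,0,0,0,0],[1,0,0.012,0,0,0,0],[1,0,0.017,0,0,0,0],[1,0,0.02,0,0,0,0],[1,0,0.0212,0,0,0,0],[1,0,0.0212,0,0,0,0],[1,0,0.0215,0,0,0,0],[1,0,0.0215,0,0,0,0]]' 30; python3 -m inch '[[0,0,0,0,0,0,0],[-0.2,0,0,0,0,0,0],[-0.4,0,0,0,0,0,0],[-0.6,0,0,0,0,0,0],[-0.8,0,0,0,0,0,0],[-1,0,0,0,0,0,0],[-1,0,-0.02,0,0,0,0],[-1,0,-0.05,0,0,0,0],[-1,0,-0.09,0,0,0,0],[-1,0,-0.13,0,0,0,0],[-1,0,-0.13,0,0,0,0],[-1,0,-0.13,0,0,0,0]]';  python3 - <<'E'
from h import *
go((451.8,257.8,150,0),(457.5,109.7,150,0))
for n in("top","scene"):
    p,w=look(n,"5");slices(n,w,[(45,66)],lim=(400,500,-90,0),amin=15);slices(n,w,[(36,50)],lim=(400,500,30,310),amin=15)
p,w=load("top","0")
for x in range(620,720,20):
    q=w[(abs(w[...,0]-x)<10)&(w[...,1]>-150)&(w[...,1]<100)&(w[...,2]>50)];print(x,len(q),q.min(0) if len(q) else "",q[q[:,1].argmin()] if len(q) else "")
E
```

```text
clock: 21.7
eef_pos: [445.0, -48.1, 22.0]
orientation: [[1.0, -0.0, -0.0], [0.0, 0.0, 1.0], [-0.0, -1.0, 0.0]]
contact_force: [-5.0, -0.4, 13.7]
opening: 39.3
clock: 22.9
eef_pos: [446.2, -48.2, 151.6]
orientation: [[1.0, 0.003, -0.0], [0.0, -0.0, 1.0], [0.003, -1.0, -0.0]]
contact_force: [-0.4, -0.4, -1.3]
opening: 85.7
t 22.9 P [446.2 -48.2 151.6] yaw 0.0 tilt [ 0.2 -0. ] open 85.7 F [-0.4 -0.4 -1.3] q6 1.46
(451.8, 257.8, 150, 0) shift mm [  5.7   1.6 306. ] turn y 0.0
(457.5, 109.7, 150, 0) shift mm [ 11.3   1.6 157.9] turn y 0.0
top (36, 50) px [249 297] 1435 rect c [458.2 109.7] size [ 56.3 111.6] ang 0.5 z 43.5
top (36, 50) px [178 301] 848 rect c [452.5 258.1] size [60.2 61.2] ang 2.1 z 43.4
scene (45, 66) px [289 265] 311 rect c [445.5 -47.9] size [40.3 38.9] ang 80.5 z 59.6
scene (36, 50) px [245 184] 376 rect c [451.1 257.8] size [61.1 63.8] ang 2.8 z 44.7
scene (36, 50) px [275 224] 496 rect c [457.8  97.1] size [90.6 56.4] ang 88.5 z 44.4
620 0  
640 0  
660 0  
680 0  
700 41 [695.2  48.1 341.1] [695.2  48.1 354.5]
```

```bash
python3 -m inch '[[-1,0.001,0,0.04,0,0,0],[-1,0.002,0,0.085,0,0,0],[-1,0.003,0,0.13,0,0,0],[-1,0.004,0,0.175,0,-1,0],[-1,0.005,0,0.22,0,-1,0],[-1,0.006,0,0.265,0,-1,0],[-1,0.006,0,0.295,0,-1.5,0],[-1,0.006,0,0.306,0,-1.5,0],[-1,0.006,0.01,0.306,0,-1.5,0],[-1,0.006,0.04,0.306,0,-1.5,0],[-1,0.006,0.07,0.306,0,-1.5,0],[-1,0.006,0.085,0.306,0,-1.5,0]]' 50;python3 -m inch '[[-1,0,0,0,0,0,0],[-1,0,0,0,0,0,0],[-1,0,0,0,0,0,0]]';  python3 -c "
from h import *
go((451.8,258,4,1.5))"
```

```text
clock: 24.2
eef_pos: [448.8, 254.5, 61.8]
orientation: [[1.0, -0.006, -0.024], [0.024, -0.004, 1.0], [-0.006, -1.0, -0.004]]
contact_force: [0.0, -0.8, 0.1]
opening: 85.3
clock: 24.5
eef_pos: [452.1, 257.4, 66.6]
orientation: [[1.0, 0.001, -0.025], [0.025, 0.001, 1.0], [0.001, -1.0, 0.001]]
contact_force: [0.5, 0.1, 0.9]
opening: 85.2
t 24.5 P [452.1 257.4  66.6] yaw 1.4 tilt [0.1 0. ] open 85.2 F [0.5 0.1 0.9] q6 2.06
(451.8, 258, 4, 1.5) shift mm [-0.4 62.6  0.6] turn y -0.1
```

```bash
python3 -m inch '[[-1,0,0.02,0,0,0,0],[-1,0,0.04,0,0,0,0],[-1,0,0.052,0,0,0,0],[-1,0,0.059,0,0,0,0],[-1,0,0.0615,0,0,0,0],[-1,0,0.0615,0,0,0,0],[-0.7,0,0.0615,0,0,0,0],[-0.5,0,0.0615,0,0,0,0],[-0.3,0,0.0615,0,0,0,0],[1,0,0.0615,0,0,0,0],[1,0,0.0615,0,0,0,0],[1,0,0.0615,0,0,0,0]]' 50; python3 -m inch '[[1,0,0,0,0,0,0],[1,0,0,0,0,0,0],[1,0,0,0,0,0,0]]';  python3 -c "
from h import *
go((606.3,-237.7,105,-10.6),(606.3,-237.7,21,-10.6))"
```

```text
clock: 25.7
eef_pos: [451.9, 258.3, 5.1]
orientation: [[1.0, 0.001, -0.027], [0.027, 0.001, 1.0], [0.001, -1.0, 0.001]]
contact_force: [-1.1, 0.0, 6.6]
opening: 59.3
clock: 26.0
eef_pos: [451.9, 258.3, 5.2]
orientation: [[1.0, 0.001, -0.027], [0.027, 0.001, 1.0], [0.001, -1.0, 0.001]]
contact_force: [-1.2, -0.5, 6.0]
opening: 59.1
t 26.0 P [451.9 258.3   5.2] yaw 1.5 tilt [0.1 0.1] open 59.1 F [-1.2 -0.5  6. ] q6 2.06
(606.3, -237.7, 105, -10.6) shift mm [ 141.3 -100.1 -499.8] turn y 12.1
(606.3, -237.7, 21, -10.6) shift mm [ 141.2  -16.1 -499.9] turn y 12.1
```

```bash
python3 -m inch '[[1,0,-0.01,0,0,0,0],[1,0,-0.03,0,0,0,0],[1,0,-0.06,0,0,0,0],[1,0,-0.09,-0.01,0,0,0],[1,0,-0.1,-0.04,0,1,0],[1,0.01,-0.1,-0.08,0,2,0],[1,0.02,-0.1,-0.12,0,3,0],[1,0.03,-0.1,-0.16,0,4,0],[1,0.04,-0.1,-0.2,0,5,0],[1,0.05,-0.1,-0.24,0,6,0],[1,0.06,-0.1,-0.28,0,7,0],[1,0.07,-0.1,-0.32,0,8,0]]' 50; python3 -m inch '[[1,0.018,0,-0.033,0,1,0],[1,0.035,0,-0.07,0,2,0],[1,0.05,0,-0.11,0,3,0],[1,0.06,0,-0.14,0,3.5,0],[1,0.066,0,-0.165,0,4,0],[1,0.066,0,-0.165,0,4,0],[1,0.066,0,-0.165,0,4,0],[1,0.066,0,-0.165,0,4,0],[1,0.066,0,-0.165,0,4,0]]';  python3 -c "
from h import *
go((606.3,-237.7,45,-10.6),(606.3,-237.7,21,-10.6))"
```

```text
clock: 27.2
eef_pos: [529.2, -61.8, 104.0]
orientation: [[0.994, -0.002, 0.114], [-0.114, 0.0, 0.994], [-0.002, -1.0, -0.0]]
contact_force: [0.8, 0.0, -2.8]
opening: 59.3
clock: 28.1
eef_pos: [576.5, -230.3, 104.2]
orientation: [[0.984, -0.001, 0.18], [-0.18, 0.001, 0.984], [-0.001, -1.0, 0.0]]
contact_force: [-0.2, 0.2, -3.0]
opening: 59.4
t 28.1 P [ 576.5 -230.3  104.2] yaw -10.4 tilt [-0.1  0. ] open 59.4 F [-0.2  0.2 -3. ] q6 1.37
(606.3, -237.7, 45, -10.6) shift mm [30.7 59.2 -1.9] turn y 0.2
(606.3, -237.7, 21, -10.6) shift mm [30.7 83.2 -1.9] turn y 0.2
```

```bash
python3 -m inch '[[1,0.01,0,-0.002,0,0,0],[1,0.03,0.01,-0.002,0,0,0],[1,0.0307,0.03,-0.002,0,0,0],[1,0.0307,0.05,-0.002,0,0,0],[1,0.0307,0.062,-0.002,0,0,0],[1,0.0307,0.065,-0.002,0,0,0],[1,0.0307,0.065,-0.002,0,0,0],[1,0.0307,0.065,-0.002,0,0,0],[1,0.0307,0.065,-0.002,0,0,0]]' 50;  python3 -c "
from h import *
go((606.3,-237.7,21.1,-10.6))"
```

```text
clock: 29.0
eef_pos: [607.5, -239.5, 40.8]
orientation: [[0.983, 0.002, 0.182], [-0.182, -0.001, 0.983], [0.002, -1.0, -0.0]]
contact_force: [-0.6, -0.2, -3.5]
opening: 59.5
t 29.0 P [ 607.5 -239.5   40.8] yaw -10.5 tilt [ 0.1 -0. ] open 59.5 F [-0.6 -0.2 -3.5] q6 1.38
(606.3, -237.7, 21.1, -10.6) shift mm [-1.5 19.6  1.5] turn y 0.1
```

```bash
python3 -m inch '[[1,-0.001,0.006,0.0015,0,0,0],[1,-0.001,0.012,0.0015,0,0,0],[1,-0.001,0.016,0.0015,0,0,0],[1,-0.001,0.0185,0.0015,0,0,0],[1,-0.001,0.0195,0.0015,0,0,0],[1,-0.001,0.0195,0.0015,0,0,0],[1,-0.001,0.0198,0.0015,0,0,0],[1,-0.001,0.0198,0.0015,0,0,0]]' 50; python3 -m inch '[[-0.3,0,0,0,0,0,0],[-0.5,0,0,0,0,0,0],[-0.7,0,0,0,0,0,0],[-0.9,0,0,0,0,0,0],[-1,0,0,0,0,0,0],[-1,0,0,0,0,0,0],[-1,0,-0.02,0,0,0,0],[-1,0,-0.05,0,0,0,0],[-1,0,-0.09,0,0,0,0],[-1,0,-0.11,0,0,0,0],[-1,0,-0.11,0,0,0,0],[-1,0,-0.11,0,0,0,0],[-1,0,-0.11,0,0,0,0]]' ;python3 -m inch '[[-1,0,-0.11,0,0,0,0]]' >/dev/null & wait; python3 - <<'E'
from h import *
go((457.7,109.7,130,0.3))
E
```

```text
clock: 29.8
eef_pos: [605.3, -237.3, 21.2]
orientation: [[0.983, -0.0, 0.182], [-0.182, 0.0, 0.983], [-0.0, -1.0, 0.0]]
contact_force: [-5.5, 1.7, 6.8]
opening: 59.6
t 29.9 P [ 600.4 -235.4   62.7] yaw -10.5 tilt [-0.9  0.2] open 72.0 F [-0.7  0.6 -0.8] q6 1.38
(457.7, 109.7, 130, 0.3) shift mm [-204.1  -63.4  313.5] turn y -10.8invalid input at $: expected 1 to 12 rows
```

My 13-row call was refused, and the extra single row then lifted while the fingers were opening. I'll check the insert before anything else.

```bash
python3 - <<'E'
from h import *
for n in("top","scene"):
    p,w=look(n,"6");slices(n,w,[(45,68),(68,90)],lim=(550,660,-290,-190),amin=15)
print(read_state()["opening"],read_state()["eef_pos"])
p,_=load("scene","6");cv2.imwrite("pics/c6.png",cv2.resize(p[220:400,300:520,::-1],None,fx=3,fy=3,interpolation=2))
E
```

```text
top (45, 68) px [401 222] 120 rect c [ 608.6 -212.3] size [12.2 59.3] ang 80.0 z 58.8
scene (45, 68) px [403 306] 936 rect c [ 603.3 -236.3] size [62.3 61.4] ang 78.9 z 60.0
84.67233043494002 [ 610.6 -239.3   76.7]
```

View pics/c6.png

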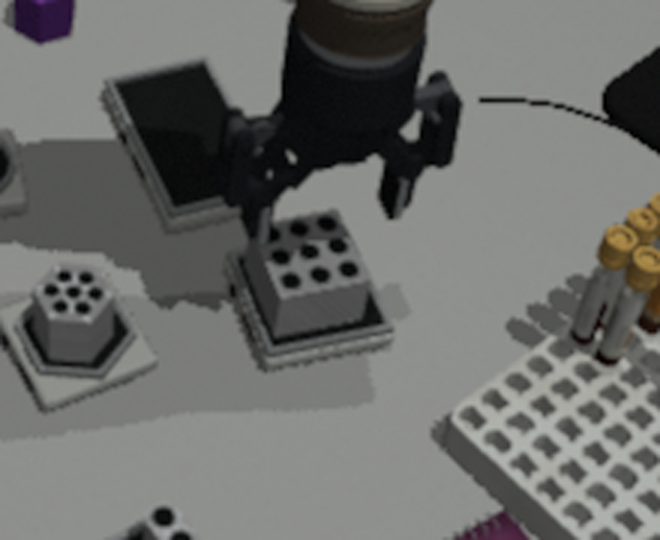

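The square insert survived: the crop (centre about (310,270)) shows it upright and flat inside the rim, 3 mm off centre. On to the long one.

```bash
python3 -m inch '[[-1,0,-0.03,0,0,0,0],[-1,0,-0.06,0,0,0,0],[-1,0,-0.06,0,0,0,0],[-1,0,-0.06,0,0,0,0],[-1,0,-0.06,0,0,0,0]]'; python3 - <<'E'
from h import *
go((457.7,109.7,130,0.3))
E
```

```text
clock: 30.5
eef_pos: [605.5, -237.3, 128.9]
orientation: [[0.983, -0.001, 0.182], [-0.182, 0.0, 0.983], [-0.001, -1.0, 0.0]]
contact_force: [0.3, 0.2, 0.4]
opening: 85.4
t 30.5 P [ 605.5 -237.3  128.9] yaw -10.5 tilt [-0.  0.] open 85.4 F [0.3 0.2 0.4] q6 1.38
(457.7, 109.7, 130, 0.3) shift mm [-208.5   -0.9  314.3] turn y -10.8
```

```bash
python3 -m inch '[[-1,-0.02,0,0.03,0,-1,0],[-1,-0.045,0,0.068,0,-2,0],[-1,-0.07,0,0.106,0,-3,0],[-1,-0.095,0,0.144,0,-5,0],[-1,-0.12,0,0.181,0,-6,0],[-1,-0.145,0,0.219,0,-7,0],[-1,-0.17,0,0.256,0,-9,0],[-1,-0.195,0,0.294,0,-10,0],[-1,-0.2085,0,0.3143,0,-10.8,0],[-1,-0.2085,0.02,0.3143,0,-10.8,0],[-1,-0.2085,0.05,0.3143,0,-10.8,0],[-1,-0.2085,0.065,0.3143,0,-10.8,0]]' 60;python3 -m inch '[[-1,0,0,0,0,0,0],[-1,0,0,0,0,0,0],[-1,0,0,0,0,0,0],[-1,0,0,0,0,0,0]]';  python3 -c "
from h import *
go((457.7,109.7,5,0.3))"
```

```text
clock: 31.7
eef_pos: [455.6, 109.5, 61.6]
orientation: [[1.0, -0.005, -0.007], [0.007, -0.001, 1.0], [-0.005, -1.0, -0.001]]
contact_force: [-1.3, 0.6, -0.2]
opening: 85.4
clock: 32.1
eef_pos: [458.9, 109.6, 65.4]
orientation: [[1.0, 0.002, -0.005], [0.005, 0.0, 1.0], [0.002, -1.0, 0.0]]
contact_force: [0.1, 0.5, 0.9]
opening: 85.3
t 32.1 P [458.9 109.6  65.4] yaw 0.3 tilt [0.1 0. ] open 85.3 F [0.1 0.5 0.9] q6 1.80
(457.7, 109.7, 5, 0.3) shift mm [-1.3 60.4  0.1] turn y 0.0
```

```bash
python3 -m inch '[[-1,-0.001,0.02,0,0,0,0],[-1,-0.001,0.04,0,0,0,0],[-1,-0.001,0.052,0,0,0,0],[-1,-0.001,0.058,0,0,0,0],[-1,-0.001,0.06,0,0,0,0],[-1,-0.001,0.06,0,0,0,0],[-0.7,-0.001,0.06,0,0,0,0],[-0.5,-0.001,0.06,0,0,0,0],[-0.3,-0.001,0.06,0,0,0,0],[1,-0.001,0.06,0,0,0,0],[1,-0.001,0.06,0,0,0,0],[1,-0.001,0.06,0,0,0,0]]' 60; python3 -m inch '[[1,0,0,0,0,0,0],[1,0,0,0,0,0,0],[1,0,0,0,0,0,0]]';  python3 -c "
from h import *
go((600.3,-82.2,105,-6.4),(600.3,-82.2,21,-6.4))"
```

```text
clock: 33.3
eef_pos: [457.3, 109.6, 5.2]
orientation: [[1.0, 0.001, -0.006], [0.006, 0.0, 1.0], [0.001, -1.0, 0.0]]
contact_force: [-2.2, -0.4, 5.7]
opening: 55.2
clock: 33.6
eef_pos: [457.3, 109.6, 5.3]
orientation: [[1.0, 0.001, -0.006], [0.006, 0.0, 1.0], [0.001, -1.0, 0.0]]
contact_force: [-1.4, -0.0, 5.6]
opening: 55.4
t 33.6 P [457.3 109.6   5.3] yaw 0.3 tilt [0. 0.] open 55.4 F [-1.4 -0.   5.6] q6 1.80
(600.3, -82.2, 105, -6.4) shift mm [ 142.   -99.7 -192.6] turn y 6.7
(600.3, -82.2, 21, -6.4) shift mm [ 142.   -15.7 -192.6] turn y 6.7
```

```bash
python3 -m inch '[[1,0,-0.01,0,0,0,0],[1,0,-0.03,0,0,0,0],[1,0,-0.06,0,0,0,0],[1,0,-0.09,-0.01,0,0,0],[1,0.005,-0.1,-0.035,0,1,0],[1,0.015,-0.1,-0.065,0,2,0],[1,0.03,-0.1,-0.095,0,3,0],[1,0.05,-0.1,-0.125,0,4,0],[1,0.072,-0.1,-0.155,0,5,0],[1,0.098,-0.1,-0.178,0,6,0],[1,0.124,-0.1,-0.19,0,6.7,0],[1,0.142,-0.1,-0.1926,0,6.7,0]]' 60; python3 -m inch '[[1,0,0,0,0,0,0],[1,0,0.01,0,0,0,0],[1,0,0.03,0,0,0,0],[1,0,0.05,0,0,0,0],[1,0,0.062,0,0,0,0],[1,0,0.065,0,0,0,0],[1,0,0.065,0,0,0,0],[1,0,0.065,0,0,0,0],[1,0,0.065,0,0,0,0]]';  python3 -c "
from h import *
go((600.3,-82.2,21.3,-6.4))"
```

```text
clock: 34.8
eef_pos: [600.8, -84.4, 103.7]
orientation: [[0.993, -0.001, 0.114], [-0.114, -0.0, 0.993], [-0.001, -1.0, -0.001]]
contact_force: [-0.1, 0.2, -5.3]
opening: 55.3
clock: 35.7
eef_pos: [601.0, -82.4, 40.8]
orientation: [[0.994, 0.002, 0.111], [-0.111, -0.0, 0.994], [0.002, -1.0, -0.0]]
contact_force: [0.1, 0.0, -5.0]
opening: 55.3
t 35.7 P [601.  -82.4  40.8] yaw -6.4 tilt [ 0.1 -0. ] open 55.3 F [ 0.1  0.  -5. ] q6 1.55
(600.3, -82.2, 21.3, -6.4) shift mm [-0.8 19.5  0.1] turn y 0.0
```

```bash
python3 -m inch '[[1,0,0.006,0,0,0,0],[1,0,0.012,0,0,0,0],[1,0,0.016,0,0,0,0],[1,0,0.0185,0,0,0,0],[1,0,0.0195,0,0,0,0],[1,0,0.0195,0,0,0,0],[1,0,0.0197,0,0,0,0],[1,0,0.0197,0,0,0,0]]' 60 && python3 -m inch '[[-0.3,0,0,0,0,0,0],[-0.5,0,0,0,0,0,0],[-0.7,0,0,0,0,0,0],[-0.9,0,0,0,0,0,0],[-1,0,0,0,0,0,0],[-1,0,0,0,0,0,0],[-1,0,0,0,0,0,0],[-1,0,-0.02,0,0,0,0],[-1,0,-0.05,0,0,0,0],[-1,0,-0.09,0,0,0,0],[-1,0,-0.13,0,0,0,0],[-1,0,-0.15,0,0,0,0]]' && python3 -m inch '[[-1,-0.04,0,0,0,0,0],[-1,-0.08,0,0,0,0,0],[-1,-0.12,0,0.04,0,0,0],[-1,-0.16,0,0.08,0,0,0],[-1,-0.2,0,0.12,0,0,0],[-1,-0.2,0,0.16,0,0,0],[-1,-0.2,0,0.2,0,0,0],[-1,-0.2,0,0.24,0,0,0],[-1,-0.2,0,0.27,0,0,0],[-1,-0.2,0,0.27,0,0,0],[-1,-0.2,0,0.27,0,0,0],[-1,-0.2,0,0.27,0,0,0]]'; python3 - <<'E'
from h import *
for n in("top","scene"):
    p,w=look(n,"9");slices(n,w,[(48,68)],lim=(400,660,-410,20),amin=50)
cv2.imwrite("pics/s9.png",load("scene","9")[0][200:460,240:480,::-1].repeat(2,0).repeat(2,1))
E
```

```text
clock: 36.5
eef_pos: [599.5, -82.2, 21.3]
orientation: [[0.994, -0.0, 0.111], [-0.111, 0.0, 0.994], [-0.0, -1.0, -0.0]]
contact_force: [-5.1, 0.5, 6.2]
opening: 55.3
clock: 37.7
eef_pos: [601.9, -82.5, 174.1]
orientation: [[0.994, 0.006, 0.111], [-0.111, -0.001, 0.994], [0.006, -1.0, -0.0]]
contact_force: [0.9, 0.3, -0.1]
opening: 85.5
clock: 38.9
eef_pos: [431.0, 207.4, 169.6]
orientation: [[0.994, -0.001, 0.112], [-0.112, -0.001, 0.994], [-0.001, -1.0, -0.001]]
contact_force: [-0.0, -0.1, -0.3]
opening: 85.6
top (48, 68) px [413 224] 842 rect c [ 604.3 -236.4] size [60.5 61.8] ang 79.7 z 59.4
top (48, 68) px [339 227] 1443 rect c [600.9 -82.1] size [112.   57.7] ang 83.5 z 59.6
top (48, 68) px [400 295] 408 rect c [ 455.6 -204. ] size [43.7 49.2] ang 0.6 z 59.2
top (48, 68) px [324 301] 289 rect c [446.1 -47.3] size [37.1 38.8] ang 88.9 z 59.5
top (48, 68) px [482 302] 174 rect c [ 438.2 -372.2] size [19.8 37.5] ang 8.2 z 58.4
scene (48, 68) px [365 254] 1208 rect c [600.1 -81.5] size [116.9  57.4] ang 83.7 z 60.3
scene (48, 68) px [289 264] 287 rect c [446.  -47.7] size [40.4 39.3] ang 28.5 z 59.9
scene (48, 68) px [403 306] 949 rect c [ 603.1 -236.2] size [62.6 61.9] ang 80.2 z 60.1
scene (48, 68) px [325 319] 506 rect c [ 455.  -203.7] size [50.8 45.1] ang 30.4 z 60.0
scene (48, 68) px [358 398] 300 rect c [ 437.9 -371.4] size [21.5 38.8] ang 6.4 z 59.7
```

View pics/s9.png

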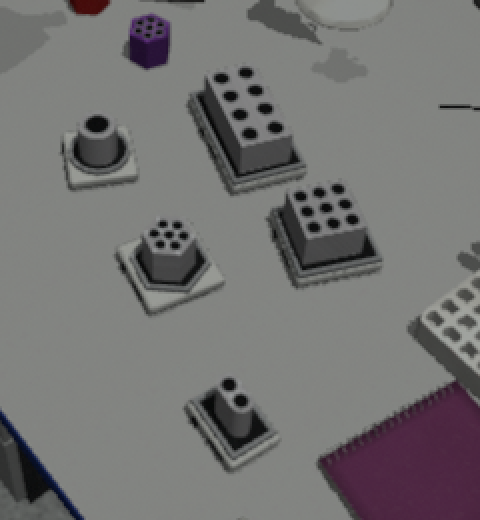

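The crop shows all five inserts upright inside their rims: long (245,120), square (325,220), hex (168,250), round (97,140) and oblong (234,405). All are within 3 mm of centre, their tops are at the right height, and the arm is clear.

```bash
python3 -c "
from rig import *
print(close_job())"
```

```text
the job is handed in; nothing more can be done
None
```

I set all five inserts onto their own heater plates, taking the stacks apart from the top: oblong, hex, round, square, long. The job was handed in at about 39 s of the 141 s allowed.

**Final checks:** In both camera views every insert stands upright inside its rim. All are within about 1.5 mm of their recess centre, except the square one at about 3 mm (limit 12 mm). The tops measured 58–60 mm. They should be at 58 mm, and the cameras read 1–2.5 mm high at the table. The gripper was open and about 170 mm up, clear of everything, with no contact force. I never moved the look-alikes and kept the arm clear of the pipette stand.

**One slip:** When releasing the square insert I sent a 13-row call, which was refused. A stray one-row call then raised the arm while the fingers were still opening. I checked with the cameras straight away: the insert was still upright and flat, and it stayed there in the final pictures.

Nothing in the checks failed, and the two cameras agreed to within about 1.5 mm.

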